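Centre the volumetric flask on the balance pan and tare

ROBOT

A 6-joint arm with a two-finger parallel gripper is mounted at the origin on a cart in front of the work surface, level with it; the furniture and walls round the work are solid. World frame = base frame: x ahead of the robot, y to its left, z up, the work surface at z = 0. Lengths are in m, angles in rad, forces in N, time in s.
With the tool pointing down it reaches from about 0.3 to 0.95 m from the base axis. Payload 3.1 kg.
Tool frame: the origin (TCP) lies at the very end of the fingers, on their centre line; the grasp point (between the pads) lies 19 mm behind it (arm.tcp_to_grasp is the distance from the TCP to the grasp point, in m); z points along the fingers, y is the line along which they close (so a half turn about z gives the same grasp; the last joint's range is limited). The gripper opens to 85 mm and grips with 20 to 120 N. Pads are 22 mm wide; open, the fingers measure 114 mm over their backs; the gripper's body (76 mm by 85 mm) begins 54 mm behind the grasp point. The pads swing forward as they close: fully open they stand 13 mm farther back than shut.
Start: joints at [1.148, 0.308, 1.634, -0, 1.2, -0.07], TCP at [0.216, 0.587, 0.231] pointing down, gripper open.
Joint ranges: [-3.06, 3.06], [-0.79, 1.96], [0.05, 2.63], [-1.19, 4.34], [0.05, 2.64], [-2.94, 2.94]. Speed limits (rad/s): [2.79, 2.79, 3.14, 3.14, 3.14, 3.14].

INTERFACE

Orientations are given as a rotation vector (axis times angle).
In Python, from station import arm gives the robot as it stands.
- The arm moves only by the tool play_rows, never from a script. Its argument "rows" is a list of rows, each a list of 3 entries, a list of its own where there are three numbers: the shift along the tool's x, y, z in m, then the turn, a rotation vector about the tool's x, y, z in rad, then the opening, from 0 (shut) to 1 (fully open). In form: [[[tx, ty, tz], [ax, ay, az], claw], ...]. A call has 1 to 20 rows; each row shifts and turns the commanded pose from where the row before left it, along the tool's axes as they then stand; what a row does not reach is not made up. A row lasts 1/10 s, in which the tool goes at most 50 mm and 8.59 degrees, less where a joint would pass 70% of its speed; a pose out of reach is approached as far as the arm can. A call with a gripper value outside its range is refused whole. The fingers move at their own pace and stop on an object; the grip force is fixed at half the most. Time passes only in rows, so rows that do not move let the fingers close. It gives the time, the measured TCP pose, the force, the opening and the grip force at its end, in the units of the state.
- arm.observe(): the state, without advancing time (a new reading comes with each control period).
- arm.snapshot(name): name is "side" or "top"; returns the picture (480x640x3 uint8, red, green, blue); there is no depth.
- arm.camera_params(name): a dict with "fx", "fy", "cx", "cy" (pixels), "R" (3x3) and "t" (3): a world point X has camera coordinates R X + t. Camera axes: x right, y down, z forward; pixel columns grow to the right and rows downward; lengths in m; the calibration is good to about 2 mm. A picture is of the moment at which its call begins. camera_params takes no time and is no camera call.
- arm.sign_off(): hands the job in; it is judged then, once.
The state is a dict: "time_s": time; "joint_pos": joint angles; "joint_velocities": joint speeds; "tau": joint torques, N m; "tool_pos": TCP position; "ee_rot": TCP orientation; "contact_force": force on the tool from outside, world axes, zero at the start; "moment": the same for the moment, N m; "gripper_width": finger opening in m; "grasp_force": force on a finger pad.
Only numpy, scipy, OpenCV 4.12 (cv2) and the standard library are available. Lean on these libraries where they do the work, as an engineer would, in place of code of your own. Each camera call takes 0.05 s, during which the arm holds its last target. There are 200 camera calls.

TASK

The amber volumetric flask was put down off-centre on the balance's small round pan. Without gripping or lifting it, nudge it gently with the outside of the fingers, keeping it on its foot, until its foot stands wholly inside the ring engraved in the middle of the pan; then take the fingers away from it and press the blue tare key down. Leave the other things on the bench where they are.

Things in the scene. Friction and masses are not known exactly. Their poses are not given: they have to be found in the camera images.
- flask_foot (a point): Centre of the underside of the stoppered amber glass volumetric flask, round about its upright axis. Flat foot 34 mm across; the bulb is widest, 50 mm, 20 mm above the foot (about 44 mm at 8 and 31 mm above it); from 48 mm up only the thin neck, 13 mm across; white stopper 21 mm across, top at 130 mm.
- flask: The same flask, about 110 g; origin also the centre of its foot, z up the neck. A push of 0.5 to 1 N low on the bulb slides it on the pan; pushed on the neck it topples.
- pan_center (a point): Centre of the top face of the balance's round steel weighing pan: a flat disc 90 mm across, 3 mm thick, about 70 mm above the bench, with a thin dark ring of 46 mm diameter engraved round this point. The pan sits on a sprung cone and rocks by a degree or two under an off-centre load; it does not shift sideways.
- balance: White top-loading balance, 220 mm (x) by 160 mm (y), fixed; origin under its centre, its own -x is the front. Pan centre at x = +36 mm. Housing top 55 mm high from x = -30 to +106 mm, before it a sloping display up to 57 mm high, then a front shelf 38 mm high from x = -58 mm on; nothing is higher than the pan.
- tare_top (a point): Centre of the top of the blue tare key, 16 mm (balance x) by 40 mm (balance y), on the front shelf of the balance at x = -88 mm, y = 0, about 48 mm above the bench. It is pressed straight down.
- tare (a joint): Travel of the tare key in m: 0 up, 0.004 fully down; sprung, about 4.3 N at full travel; counts as pressed beyond 0.0025. It springs back by itself.
- beaker: Small clear glass beaker, 45 mm across, 56 mm high, loose on the bench near the front edge, to the right of the balance; leave it alone. Origin under its centre.
- reagent_bottle: Brown 100 ml bottle with blue cap, 56 mm across, 112 mm high, on the bench to the left; leave it alone. Origin under its centre. (Room: a tall instrument fills the right from y = -0.42 m, x over 0.33 m; a vial carousel the back left from y = +0.27 m, x over 0.55 m; a monitor stands behind.)
- spare_vial: Small clear capped vial, 23 mm across, 72 mm high, on the bench to the left; leave it alone. Origin under its centre.
- timer: White bench timer, 58 x 62 x 20 mm, on the bench to the left near the front edge; leave it alone. Origin under its centre.
Mind the look-alikes: they are no part of the job. What is shaped like the flask but yellow is not meant.

How it is judged:
By the outcome, as a careful person would: the job done as asked, in the order asked, and still so for the second after the job is handed in, with the robot touching nothing.
It also fails if it takes over 61 s, if anything falls off the work surface, if the arm or the gripper's body presses on something with over 40 N, if the wrist force passes 120 N, or if a joint passes its speed limit or range.

## Working session

There is one attempt and no reset: what is moved stays moved. The work goes in short steps, Python scripts to look and compute and a tool call to move; the robot and the scene stay as the last step left them, time stands still between calls to the robot, and variables do not carry over. Pictures are saved under pics/ and viewed, at most 10 in all, crops included, and the job is handed in when it is done.

Besides the shell and the picture viewer there is one more tool, called after ">>>" as name([rows], argument=value, ...), one row to a line, values as JSON. play_rows: Moves the arm, as the interface text tells. Its arguments: {"type":"object","properties":{"rows":{"type":"array","items":{"type":"array"}}},"required":["rows"]}

```bash
mkdir -p pics; cat > h.py <<'E'
from station import arm
import cv2, numpy as np
def snap(n,f):
    im=arm.snapshot(n); cv2.imwrite(f'pics/{f}.png',im[:,:,::-1]); return im
def ray(n,u,v):
    p=arm.camera_params(n); R=np.array(p['R']); t=np.array(p['t'])
    return -R.T@t, R.T@np.array([(u-p['cx'])/p['fx'],(v-p['cy'])/p['fy'],1])
def onz(n,u,v,z):
    c,d=ray(n,u,v); return c+d*(z-c[2])/d[2]
def tri(a,b):
    A=[];B=[]
    for n,u,v in (a,b):
        c,d=ray(n,u,v); d/=np.linalg.norm(d); P=np.eye(3)-np.outer(d,d); A.append(P);B.append(P@c)
    return np.linalg.lstsq(np.vstack(A),np.hstack(B),rcond=None)[0]
def proj(n,X):
    p=arm.camera_params(n); c=np.array(p['R'])@X+np.array(p['t']); return p['fx']*c[0]/c[2]+p['cx'],p['fy']*c[1]/c[2]+p['cy']
E
python3 - <<'E'
from h import *
snap('side','s0');snap('top','t0')
for n in('side','top'):
    p=arm.camera_params(n);print(n,p['fx'],ray(n,320,240))
o=arm.observe();print(o['tool_pos'],o['ee_rot'],o['time_s'],o['gripper_width'])
E
```

```text
side 546.3658854351625 (array([ 0.22296049, -0.60050369,  0.68041592]), array([ 0.32744331,  0.73229667, -0.59713422]))
top 466.708304789351 (array([0.46904835, 0.14020176, 1.127862  ]), array([ 0.07346652,  0.02007429, -0.99716273]))
[0.2156717 0.5857944 0.2301297] [-0.55125374 -3.0923158   0.00329371] 0.1 0.08536988058611894
```

View pics/s0.png

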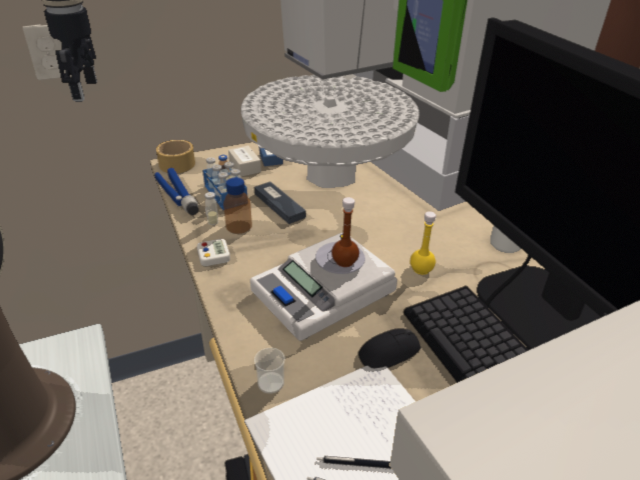

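View pics/t0.png

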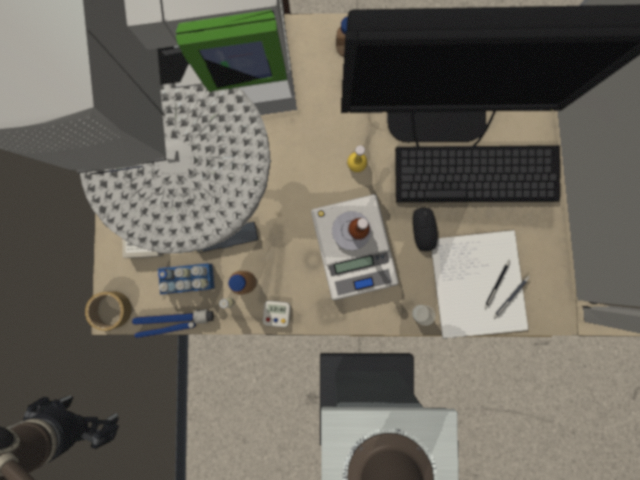

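Side view: the amber flask is at about (346,250) on the balance and the tare key at (284,295). Candidates for the flask: amber at side (346,250) / top (358,229), yellow look-alike at side (424,258) / top (358,160), brown bottle at side (237,210) / top (240,283). I choose the amber one on the pan and check it in a close crop.

```bash
python3 - <<'E'
import cv2,numpy as np
s=cv2.imread('pics/s0.png')[190:320,245:405];t=cv2.imread('pics/t0.png')[190:305,305:405]
a=cv2.resize(s,None,fx=2.5,fy=2.5,interpolation=2);b=cv2.resize(t,None,fx=4,fy=4,interpolation=2)
H=max(a.shape[0],b.shape[0]);f=lambda i:np.vstack([i,np.zeros((H-i.shape[0],i.shape[1],3),np.uint8)])
cv2.imwrite('pics/c0.png',np.hstack([f(a),f(b)]))
E
```

```text
(no output)
```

View pics/c0.png

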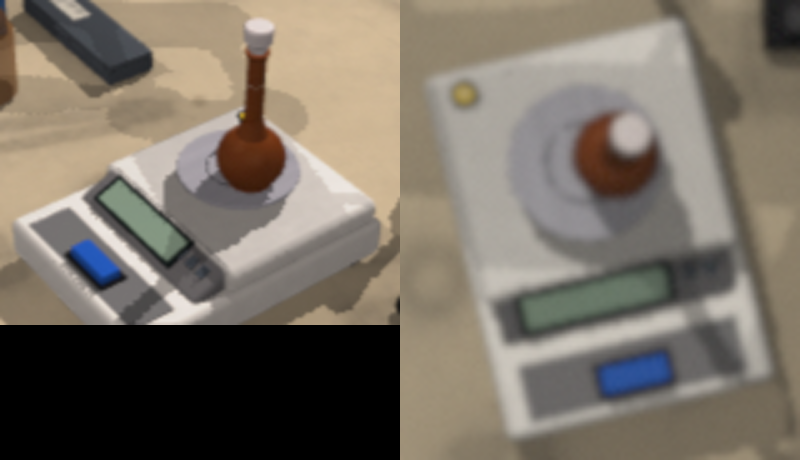

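The crop shows the stoppered amber flask standing right of the ring's centre on the pan: bulb at top ≈(359,228), pan ≈(352,231), blue key ≈(363,284). The yellow one is off the balance.

```bash
cat >> h.py <<'E'
def bulb(n,im):
    h=cv2.cvtColor(im,cv2.COLOR_RGB2HSV); S=4
    roi=(330,190,400,285) if n=='side' else (335,205,385,255)
    x0,y0,x1,y1=roi; c=cv2.resize(im[y0:y1,x0:x1],None,fx=S,fy=S,interpolation=cv2.INTER_CUBIC).astype(int)
    m=((c[:,:,0]-c[:,:,2]>35)&(c[:,:,0]>1.9*c[:,:,1])).astype(np.uint8)
    m=cv2.morphologyEx(m,cv2.MORPH_CLOSE,np.ones((9,9)))
    k=cv2.getStructuringElement(cv2.MORPH_ELLIPSE,(49,49)); m=cv2.morphologyEx(m,cv2.MORPH_OPEN,k)
    cs,_=cv2.findContours(m,0,1); c=max(cs,key=cv2.contourArea); x,y,w,hh=cv2.boundingRect(c)
    (u,v),r=cv2.minEnclosingCircle(c)
    return u/S+x0-.375,v/S+y0-.375,r/S,w/S,hh/S
def key(n,im):
    x0,y0,x1,y1=(255,270,310,315) if n=='side' else (340,265,385,300); S=4
    c=cv2.resize(im[y0:y1,x0:x1],None,fx=S,fy=S,interpolation=cv2.INTER_CUBIC).astype(int)
    m=((c[:,:,2]-c[:,:,0]>60)).astype(np.uint8); cs,_=cv2.findContours(m,0,1); c=max(cs,key=cv2.contourArea)
    r=cv2.minAreaRect(c); return r[0][0]/S+x0-.375,r[0][1]/S+y0-.375,r
E
python3 - <<'E'
from h import *
s=cv2.imread('pics/s0.png')[:,:,::-1];t=cv2.imread('pics/t0.png')[:,:,::-1]
bs,bt=bulb('side',s),bulb('top',t);print(bs,bt)
print('bulb',tri(('side',*bs[:2]),('top',*bt[:2])), onz('top',*bt[:2],.092), onz('side',*bs[:2],.092))
ks,kt=key('side',s),key('top',t);print(ks,kt)
K=tri(('side',*ks[:2]),('top',*kt[:2]));print('key',K, onz('top',*kt[:2],.048), onz('side',*ks[:2],.048))
# stopper
def stop(im,r):
    x0,y0,x1,y1=r;c=im[y0:y1,x0:x1].astype(int);m=(c.min(2)>150).astype(np.uint8)
    n,l,st,ce=cv2.connectedComponentsWithStats(m);i=1+st[1:,4].argmax();print(st[i]);return ce[i]+[x0,y0]
a=stop(s,(338,194,360,214));b=stop(t,(355,215,370,232));print('stop',a,b,tri(('side',*a),('top',*b)))
# housing: white in top
h=cv2.cvtColor(t.copy(),cv2.COLOR_RGB2HSV);m=((h[:,:,1]<45)&(h[:,:,2]>150)).astype(np.uint8);M=np.zeros_like(m);M[190:302,308:402]=m[190:302,308:402]
M=cv2.morphologyEx(M,cv2.MORPH_OPEN,np.ones((3,3)));n,l,st,ce=cv2.connectedComponentsWithStats(M);print(st[1:])
P=np.argwhere(M)[:,::-1].astype(np.float32);r=cv2.minAreaRect(P);print(r)
for q in cv2.boxPoints(r):print(onz('top',*q,.05))
# pan: grey-lilac in both views, saturations
c=t[205:260,325:385].astype(int);m=((c[:,:,2]-c[:,:,0]>2)&(c[:,:,0]>110)).astype(np.uint8);print(m.sum());cv2.imwrite('pics/m.png',cv2.resize(m*255,None,fx=8,fy=8))
print(t[231,337:353].tolist(),t[231,325:333].tolist())
print(s[260,310:330].tolist())
E
```

```text
Traceback (most recent call last):
  File "h.py", line 24, in bulb
    cs,_=cv2.findContours(m,0,1); c=max(cs,key=cv2.contourArea); x,y,w,hh=cv2.boundingRect(c)
                                    ~~~^^^^^^^^^^^^^^^^^^^^^^^^
ValueError: max() iterable argument is empty
```

```bash
python3 - <<'E'
import cv2
s=cv2.imread('pics/s0.png')[:,:,::-1];t=cv2.imread('pics/t0.png')[:,:,::-1]
print(s[252,326:366:2].tolist());print(s[238:270:3,346].tolist());print(t[229,338:374:2].tolist())
E
```

```text
[[167, 161, 167], [142, 136, 141], [139, 133, 138], [84, 51, 39], [82, 40, 18], [84, 40, 18], [87, 41, 19], [89, 43, 19], [90, 44, 21], [91, 46, 21], [91, 47, 22], [92, 47, 23], [89, 43, 20], [88, 42, 19], [88, 42, 19], [88, 41, 19], [94, 54, 39], [153, 144, 148], [168, 161, 164], [207, 197, 189]]
[[69, 31, 12], [76, 36, 17], [76, 37, 17], [94, 45, 20], [94, 46, 19], [90, 47, 23], [80, 40, 19], [71, 33, 13], [66, 32, 14], [60, 29, 10], [95, 89, 93]]
[[148, 144, 148], [133, 130, 134], [128, 126, 129], [144, 141, 145], [140, 136, 138], [106, 88, 83], [93, 51, 31], [95, 51, 28], [90, 48, 26], [70, 38, 21], [59, 37, 25], [73, 58, 51], [81, 69, 63], [79, 60, 52], [73, 45, 33], [65, 43, 36], [105, 100, 96], [156, 152, 145]]
```

```bash
python3 - <<'E'
x=open('h.py').read()
x=x.replace("(c[:,:,0]-c[:,:,2]>35)&(c[:,:,0]>1.9*c[:,:,1])","(c[:,:,0]-c[:,:,2]>20)&(c[:,:,0]>1.3*c[:,:,1])")
x=x.replace("    k=cv2.getS","    m=cv2.drawContours(m,cv2.findContours(m,0,1)[0],-1,1,-1)\n    k=cv2.getS")
open('h.py','w').write(x)
E
cat > a.py <<'E'
from h import *
s=cv2.imread('pics/s0.png')[:,:,::-1];t=cv2.imread('pics/t0.png')[:,:,::-1]
bs,bt=bulb('side',s),bulb('top',t);print(bs,bt)
print('bulb',tri(('side',*bs[:2]),('top',*bt[:2])), onz('top',*bt[:2],.092), onz('side',*bs[:2],.092))
ks,kt=key('side',s),key('top',t);print(ks,kt)
K=tri(('side',*ks[:2]),('top',*kt[:2]));print('key',K, onz('top',*kt[:2],.048), onz('side',*ks[:2],.048))
def stop(im,r):
    x0,y0,x1,y1=r;c=im[y0:y1,x0:x1].astype(int);m=(c.min(2)>150).astype(np.uint8)
    n,l,st,ce=cv2.connectedComponentsWithStats(m);i=1+st[1:,4].argmax();print(st[i]);return ce[i]+[x0,y0]
a=stop(s,(338,194,360,214));b=stop(t,(355,215,370,232));print('stop',a,b,tri(('side',*a),('top',*b)))
tr=[]
for n,im,(x0,y0,x1,y1) in(('side',s,(310,235,370,278)),('top',t,(325,205,380,255))):
    c=cv2.resize(im[y0:y1,x0:x1],None,fx=4,fy=4,interpolation=2).astype(int)
    m=((c[:,:,2]-c[:,:,1]>=2)&(c[:,:,0]>75)).astype(np.uint8);m=cv2.morphologyEx(m,cv2.MORPH_OPEN,np.ones((5,5)))
    cs=max(cv2.findContours(m,0,1)[0],key=cv2.contourArea);e=cv2.fitEllipse(cv2.convexHull(cs))
    u,v=e[0][0]/4+x0-.375,e[0][1]/4+y0-.375;print(n,'pan',u,v,[q/4 for q in e[1]],e[2],onz(n,u,v,.07));tr.append((n,u,v))
    v=np.ascontiguousarray(c.astype(np.uint8)[:,:,::-1]);cv2.ellipse(v,e,(0,255,0),1);cv2.drawContours(v,[cs],-1,(0,0,255),1);cv2.imwrite(f'pics/pan_{n}.png',cv2.resize(v,(390,390)))
print('pan',tri(*tr))
cv2.imwrite('pics/pan.png',np.hstack([cv2.imread('pics/pan_side.png'),cv2.imread('pics/pan_top.png')]))
E
python3 a.py
```

```text
Traceback (most recent call last):
  File "a.py", line 3, in <module>
    bs,bt=bulb('side',s),bulb('top',t);print(bs,bt)
                         ~~~~^^^^^^^^^
  File "h.py", line 25, in bulb
    cs,_=cv2.findContours(m,0,1); c=max(cs,key=cv2.contourArea); x,y,w,hh=cv2.boundingRect(c)
                                    ~~~^^^^^^^^^^^^^^^^^^^^^^^^
ValueError: max() iterable argument is empty
```

```bash
sed -i "s/    m=cv2.drawContours(m,cv2.findContours(m,0,1)\[0\],-1,1,-1)/    g=max(cv2.findContours(m,0,1)[0],key=cv2.contourArea); m=cv2.drawContours(m,[cv2.convexHull(g) if n=='top' else g],-1,1,-1)/" h.py; python3 a.py
```

```text
(344.875, 251.88771057128906, 14.77120304107666, 27.0, 29.75) (358.375, 228.375, 10.307788848876953, 20.0, 19.5)
bulb [0.57233413 0.07514471 0.09005895] [0.57112485 0.07568614 0.092     ] [0.57226166 0.07265415 0.092     ]
(282.625, 294.125, ((112.0, 98.0), (84.85281372070312, 38.18376159667969), 45.0)) (363.18316650390625, 283.0126361846924, ((94.232666015625, 73.55054473876953), (28.58600616455078, 69.3357925415039), 76.90811157226562))
key [0.45000274 0.06206055 0.04325538] [0.44925769 0.06268303 0.048     ] [0.44913972 0.05685244 0.048     ]
[  5   0  17  12 138]
[ 4  3  8  9 60]
stop [351.82608696 198.97101449] [362.46666667 222.23333333] [0.57586725 0.07286513 0.20025338]
side pan 339.7868537902832 257.39172744750977 [31.533052444458008, 49.004390716552734] 93.55921936035156 [0.56991566 0.08671451 0.07      ]
top pan 350.71688079833984 230.31170082092285 [36.416168212890625, 37.6137580871582] 7.230743408203125 [0.56892066 0.09169831 0.07      ]
pan [0.57054483 0.09101334 0.0664969 ]
```

View pics/pan.png

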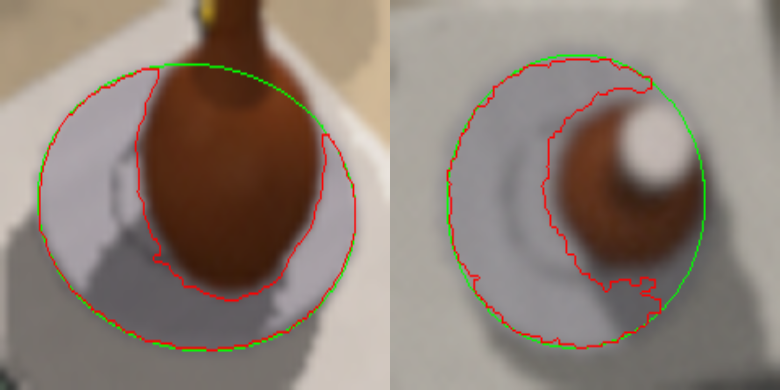

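The pan ellipse fits both views (side centre ≈(340,257), top ≈(351,230)). The 3 mm y offset between the views is the same for flask and pan. Flask ≈ (0.572, 0.074) and pan ≈ (0.570, 0.088), and key + 124 mm along the balance axis gives (0.570, 0.088), so they agree. The flask needs about 14 mm of +y and −2 mm of x. I'll push with the back of one finger of the open gripper, so the body stays clear of the neck.

```bash
cat >> h.py <<'E'
from scipy.spatial.transform import Rotation as Ro
def to(target, yvec=None):
    o=arm.observe(); R=Ro.from_rotvec(o['ee_rot']); p=np.array(o['tool_pos'])
    print('t',o['time_s'],'p',p.round(4),'F',np.round(o['contact_force'],2),'w',round(o['gripper_width'],4)); print(R.as_matrix().round(4).tolist())
    T=R
    if yvec is not None:
        y=np.array([*yvec,0.]);y/=np.linalg.norm(y);z=np.array([0,0,-1.]);T=Ro.from_matrix(np.array([np.cross(y,z),y,z]).T)
        print('turn',(R.inv()*T).as_rotvec().round(4))
    print('shift in (turned) tool axes',T.inv().apply(np.array(target)-p).round(4))
E
python3 - <<'E'
from h import *
for y in((-.14,.99),(.14,-.99)): to((.582,-.04,.30),y)
print(arm.observe()['joint_pos'])
E
```

```text
t 0.1 p [0.2157 0.5858 0.2301] F [-0.27  0.47 -0.57] w 0.0854
[[-0.9384, 0.3455, -0.0009], [0.3456, 0.9384, -0.002], [0.0001, -0.0022, -1.0]]
turn [-0.0021 -0.0007 -0.4933]
shift in (turned) tool axes [-0.2751 -0.6709 -0.0699]
t 0.1 p [0.2157 0.5858 0.2301] F [-0.27  0.47 -0.57] w 0.0854
[[-0.9384, 0.3455, -0.0009], [0.3456, 0.9384, -0.002], [0.0001, -0.0022, -1.0]]
turn [-9.0000e-04  2.8000e-03  2.6483e+00]
shift in (turned) tool axes [ 0.2751  0.6709 -0.0699]
[ 1.14828661e+00  3.08954774e-01  1.63507875e+00 -2.28431648e-06
  1.19972094e+00 -6.96838308e-02]
```

>>> play_rows([
  [[0,0,-0.014],[0,0,-0.0986],1],
  [[0,0,-0.014],[0,0,-0.0986],1],
  [[0,0,-0.014],[0,0,-0.0986],1],
  [[0,0,-0.014],[0,0,-0.0986],1],
  [[0,0,-0.014],[0,0,-0.0986],1],
])

```text
time_s: 0.6
tool_pos: [0.2158, 0.5861, 0.301]
ee_rot: [0.226, -3.133, 0.002]
contact_force: [-0.2, -0.4, 0.0]
gripper_width: 0.0858
grasp_force: 0.0
```

>>> play_rows([
  [[-0.0138,-0.0335,0],[0,0,0],1],
  [[-0.0138,-0.0335,0],[0,0,0],1],
  [[-0.0138,-0.0335,0],[0,0,0],1],
  [[-0.0138,-0.0335,0],[0,0,0],1],
  [[-0.0138,-0.0335,0],[0,0,0],1],
  [[-0.0138,-0.0335,0],[0,0,0],1],
  [[-0.0138,-0.0335,0],[0,0,0],1],
  [[-0.0138,-0.0335,0],[0,0,0],1],
  [[-0.0138,-0.0335,0],[0,0,0],1],
  [[-0.0138,-0.0335,0],[0,0,0],1],
  [[-0.0138,-0.0335,0],[0,0,0],1],
  [[-0.0138,-0.0335,0],[0,0,0],1],
  [[-0.0138,-0.0335,0],[0,0,0],1],
  [[-0.0138,-0.0335,0],[0,0,0],1],
  [[-0.0138,-0.0335,0],[0,0,0],1],
  [[-0.0138,-0.0335,0],[0,0,0],1],
  [[-0.0138,-0.0335,0],[0,0,0],1],
  [[-0.0138,-0.0335,0],[0,0,0],1],
  [[-0.0138,-0.0335,0],[0,0,0],1],
  [[-0.0138,-0.0335,0],[0,0,0],1],
])

```text
time_s: 2.6
tool_pos: [0.5831, -0.0397, 0.3006]
ee_rot: [0.22, -3.133, -0.001]
contact_force: [0.9, -0.2, -0.0]
gripper_width: 0.0855
grasp_force: 0.0
```

```bash
python3 - <<'E'
from h import *
to((.582,-.04,.16),(-.14,.99))
s=snap('side','s1');t=snap('top','t1')
p=np.array(arm.observe()['tool_pos']);print(proj('side',p),proj('top',p))
u,v=map(int,proj('side',p));a=s[max(0,v-140):v+60,max(0,u-100):u+100]
cv2.imwrite('pics/c1.png',cv2.resize(a,(0,0),fx=3,fy=3,interpolation=2)[:,:,::-1]);print(max(0,u-100),max(0,v-140))
E
```

```text
t 2.6 p [ 0.5831 -0.0397  0.3006] F [ 0.9  -0.2  -0.01] w 0.0855
[[-0.9902, -0.1395, -0.0011], [-0.1395, 0.9902, 0.0003], [0.001, 0.0005, -1.0]]
turn [ 0.0005 -0.001  -0.0005]
shift in (turned) tool axes [ 1.100e-03 -1.000e-04  1.406e-01]
(np.float64(395.2658944970504), np.float64(178.05957887474105)) (np.float64(432.23438295243625), np.float64(209.2391412660765))
295 38
```

View pics/c1.png

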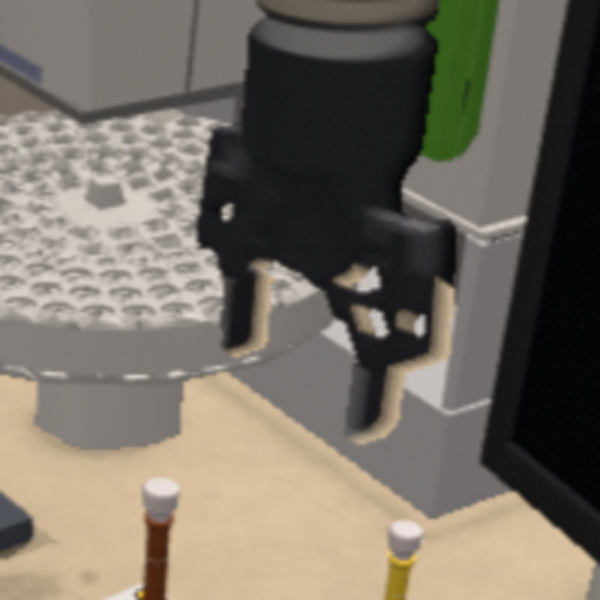

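The crop shows the open gripper with the +y fingertip's outer edge at about px (370,153) and the knuckle at about (363,81–118). The knuckles bulge beyond the tips, so I measure by how much.

```bash
python3 - <<'E'
from h import *
o=arm.observe();p=np.array(o['tool_pos']);R=Ro.from_rotvec(o['ee_rot']).as_matrix()
def pl(cu,cv,off):
    u,v=295+cu/3,38+cv/3;c,d=ray('side',u,v);c=R.T@(c-p);d=R.T@d;q=c+d*(off-c[0])/d[0];return (q*1000).round(1)
for nm,a in dict(tipouter=(224,345),tipinner=(268,345),fingtop=(222,275),knlo=(202,240),knhi=(210,130),rtip=(350,435),rtipo=(395,425),rkn=(455,235),rknlo=(445,350)).items(): print(nm,[pl(*a,f).tolist() for f in(.011,0,-.011)])
E
```

```text
tipouter [[11.0, 47.9, -19.5], [0.0, 62.2, -10.1], [-11.0, 76.6, -0.8]]
tipinner [[11.0, 15.4, -34.3], [0.0, 29.0, -25.3], [-11.0, 42.5, -16.3]]
fingtop [[11.0, 53.5, -52.7], [0.0, 68.1, -44.2], [-11.0, 82.6, -35.8]]
knlo [[11.0, 70.8, -63.2], [0.0, 85.8, -54.9], [-11.0, 100.8, -46.7]]
knhi [[11.0, 70.4, -115.4], [-0.0, 85.3, -108.6], [-11.0, 100.3, -101.7]]
rtip [[11.0, -46.0, -19.0], [0.0, -34.1, -9.7], [-11.0, -22.1, -0.3]]
rtipo [[11.0, -72.1, -37.3], [0.0, -60.8, -28.4], [-11.0, -49.6, -19.5]]
rkn [[11.0, -88.1, -127.1], [0.0, -77.3, -120.6], [-11.0, -66.4, -114.0]]
rknlo [[11.0, -92.9, -81.4], [0.0, -82.2, -73.6], [-11.0, -71.5, -65.9]]
```

```bash
python3 - <<'E'
from h import *
print(arm.observe()['joint_pos'])
E
```

```text
[-0.14537598  0.17700561  1.65435768 -0.00186254  1.30987956 -1.85181171]
```

The open knuckles protrude about 20 mm past the tips, which would hit the neck. So I push with the shut fingers' side face (tool x), with the tool leaned away from the flask by 0.3 rad.

>>> play_rows([
  [[0,0,0],[0,0,0.1428],0],
  [[0,0,0],[0,0,0.1428],0],
  [[0,0,0],[0,0,0.1428],0],
  [[0,0,0],[0,0,0.1428],0],
  [[0,0,0],[0,0,0.1428],0],
  [[0,0,0],[0,0,0.1428],0],
  [[0,0,0],[0,0,0.1428],0],
  [[0,0,0],[0,0,0.1428],0],
  [[0,0,0],[0,0,0.1428],0],
  [[0,0,0],[0,0,0.1428],0],
  [[0,0,0],[0,0,0.1428],0],
  [[0,0,0],[0,0.1,0],0],
  [[0,0,0],[0,0.1,0],0],
  [[0,0,0],[0,0.1,0],0],
  [[0,0,0],[0,0,0],0],
])

```text
time_s: 4.2
tool_pos: [0.5822, -0.0398, 0.2997]
ee_rot: [-1.905, -2.185, -0.286]
contact_force: [-0.6, -0.6, -1.7]
gripper_width: 0.0003
grasp_force: 0.0
```

```bash
python3 - <<'E'
from h import *
to((.588,-.04,.085)); print(arm.observe()['joint_pos'])
E
```

```text
t 4.2 p [ 0.5822 -0.0398  0.2997] F [-0.6  -0.64 -1.69] w 0.0003
[[-0.1298, 0.9906, -0.0434], [0.9461, 0.1368, 0.2934], [0.2966, -0.003, -0.955]]
shift in (turned) tool axes [-0.0646  0.0064  0.2047]
[-0.29064793  0.23672969  1.61306051  0.27485393  1.42815734 -0.48541755]
```

>>> play_rows([
  [[-0.0066,0.0006,0.0208],[0,0,0],0],
  [[-0.0066,0.0006,0.0208],[0,0,0],0],
  [[-0.0066,0.0006,0.0208],[0,0,0],0],
  [[-0.0066,0.0006,0.0208],[0,0,0],0],
  [[-0.0066,0.0006,0.0208],[0,0,0],0],
  [[-0.0066,0.0006,0.0208],[0,0,0],0],
  [[-0.0066,0.0006,0.0208],[0,0,0],0],
  [[-0.0066,0.0006,0.0208],[0,0,0],0],
  [[-0.0066,0.0006,0.0208],[0,0,0],0],
  [[-0.0066,0.0006,0.0208],[0,0,0],0],
  [[0,0,0],[0,0,0],0],
])

```text
time_s: 5.3
tool_pos: [0.5858, -0.0371, 0.0799]
ee_rot: [-1.898, -2.187, -0.281]
contact_force: [-0.5, -0.1, 0.3]
gripper_width: -0.0003
grasp_force: 0.0
```

```bash
python3 - <<'E'
from h import *
to((.579,.022,.081))
E
```

```text
t 5.3 p [ 0.5858 -0.0371  0.0799] F [-0.52 -0.09  0.33] w -0.0003
[[-0.1332, 0.9899, -0.0487], [0.9455, 0.1416, 0.2932], [0.2971, -0.007, -0.9548]]
shift in (turned) tool axes [0.0571 0.0017 0.0166]
```

>>> play_rows([
  [[0.0095,0.0003,0.0028],[0,0,0],0],
  [[0.0095,0.0003,0.0028],[0,0,0],0],
  [[0.0095,0.0003,0.0028],[0,0,0],0],
  [[0.0095,0.0003,0.0028],[0,0,0],0],
  [[0.0095,0.0003,0.0028],[0,0,0],0],
  [[0.0095,0.0003,0.0028],[0,0,0],0],
  [[0,0,0],[0,0,0],0],
])

```text
time_s: 6.0
tool_pos: [0.5821, 0.0215, 0.084]
ee_rot: [-1.901, -2.191, -0.287]
contact_force: [-0.4, 0.6, 0.1]
gripper_width: 0.0001
grasp_force: 0.0
```

```bash
cat >> h.py <<'E'
def look(f):
    s=snap('side','s'+f);t=snap('top','t'+f)
    a=cv2.resize(s[180:300,300:420],(480,480),interpolation=2);b=cv2.resize(t[190:270,320:400],(320,320),interpolation=2)
    b=np.vstack([b,np.zeros((160,320,3),np.uint8)]);cv2.imwrite(f'pics/c{f}.png',np.hstack([a,b])[:,:,::-1])
    for n,im in(('side',s),('top',t)):
        try:
            q=bulb(n,im);print(n,np.round(q,2),onz(n,*q[:2],.091).round(4))
        except Exception as e: print(n,e)
E
python3 - <<'E'
from h import *
look('2'); to((.577,.04,.081))
E
```

```text
side [340.25 256.88   9.73  16.5   18.25] [0.5593 0.0641 0.091 ]
top [358.26 228.37  10.23  19.75  19.5 ] [0.5712 0.0759 0.091 ]
t 6.1 p [0.5825 0.0202 0.0839] F [ 0.64  0.59 -0.69] w -0.0001
[[-0.1342, 0.9901, -0.0414], [0.946, 0.1404, 0.2923], [0.2952, 0.0001, -0.9554]]
shift in (turned) tool axes [ 0.0186 -0.0027  0.0087]
```

View pics/c2.png

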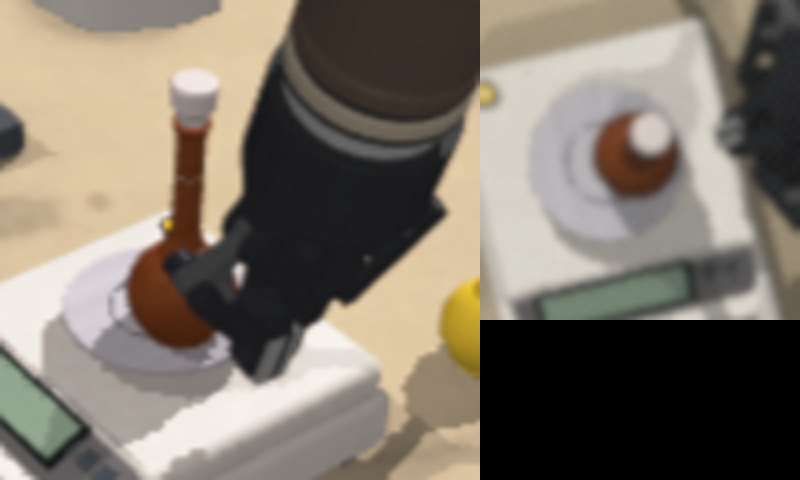

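Side view: the fingers hide part of the bulb. In the top view the flask is unmoved at (358,228), with the fingertips right of it at about (384,223) and roughly in line. Creeping on.

>>> play_rows([
  [[0.0018,-0.0003,0.0009],[0,0,0],0],
  [[0.0018,-0.0003,0.0009],[0,0,0],0],
  [[0.0018,-0.0003,0.0009],[0,0,0],0],
  [[0.0018,-0.0003,0.0009],[0,0,0],0],
  [[0.0018,-0.0003,0.0009],[0,0,0],0],
  [[0.0018,-0.0003,0.0009],[0,0,0],0],
  [[0.0018,-0.0003,0.0009],[0,0,0],0],
  [[0.0018,-0.0003,0.0009],[0,0,0],0],
  [[0,0,0],[0,0,0],0],
  [[0,0,0],[0,0,0],0],
])

```text
time_s: 7.1
tool_pos: [0.5779, 0.0355, 0.0812]
ee_rot: [-1.903, -2.19, -0.288]
contact_force: [-0.4, -0.0, 0.4]
gripper_width: -0.0003
grasp_force: 0.0
```

```bash
python3 - <<'E'
from h import *
look('3'); to((.577,.04,.081))
E
```

```text
side max() iterable argument is empty
top [358.18 228.4   10.25  19.5   19.75] [0.5712 0.0761 0.091 ]
t 7.2 p [0.578  0.0354 0.0813] F [-0.46 -0.39  0.03] w 0.0005
[[-0.1336, 0.9902, -0.0412], [0.946, 0.1398, 0.2926], [0.2954, 0.0001, -0.9554]]
shift in (turned) tool axes [ 0.0045 -0.0004  0.0017]
```

>>> play_rows([
  [[0.00095,0,0.0003],[0,0,0],0],
  [[0.00095,0,0.0003],[0,0,0],0],
  [[0.00095,0,0.0003],[0,0,0],0],
  [[0.00095,0,0.0003],[0,0,0],0],
  [[0.00095,0,0.0003],[0,0,0],0],
  [[0.00095,0,0.0003],[0,0,0],0],
  [[0.00095,0,0.0003],[0,0,0],0],
  [[0.00095,0,0.0003],[0,0,0],0],
  [[0,0,0],[0,0,0],0],
])

```text
time_s: 8.1
tool_pos: [0.5769, 0.0434, 0.0812]
ee_rot: [-1.903, -2.19, -0.288]
contact_force: [-0.2, 0.5, 0.3]
gripper_width: -0.0002
grasp_force: 0.2
```

```bash
python3 - <<'E'
from h import *
look('4'); to((.577,.05,.081))
E
```

```text
side max() iterable argument is empty
top [356.72 228.57  10.21  19.75  19.75] [0.5708 0.0793 0.091 ]
t 8.2 p [0.5769 0.0433 0.0812] F [0.73 0.11 1.16] w 0.0001
[[-0.1335, 0.9902, -0.0413], [0.946, 0.1397, 0.2926], [0.2955, 0.0, -0.9553]]
shift in (turned) tool axes [0.0062 0.0011 0.0021]
```

View pics/c4.png

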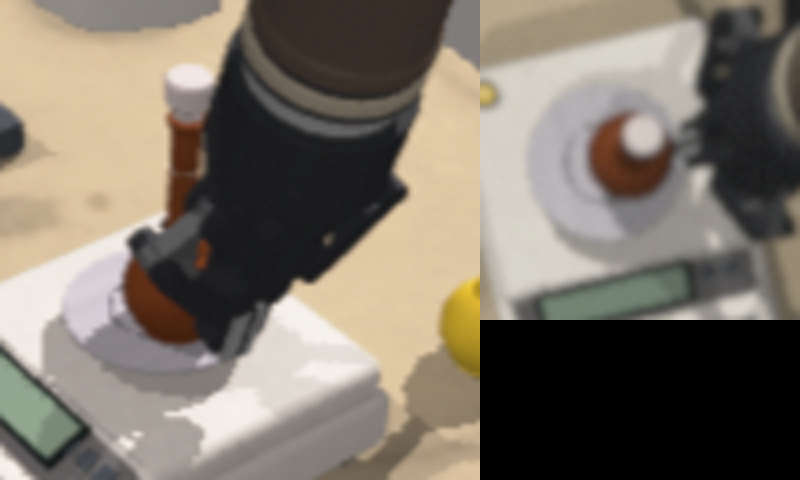

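The flask slid about 3 mm, still upright, with the finger touching low on the bulb (top view bulb at (356.7,228.6)). About 10 mm to go.

>>> play_rows([
  [[0.00095,0,0.0003],[0,0,0],0],
  [[0.00095,0,0.0003],[0,0,0],0],
  [[0.00095,0,0.0003],[0,0,0],0],
  [[0.00095,0,0.0003],[0,0,0],0],
  [[0.00095,0,0.0003],[0,0,0],0],
  [[0.00095,0,0.0003],[0,0,0],0],
  [[0.00095,0,0.0003],[0,0,0],0],
  [[0.00095,0,0.0003],[0,0,0],0],
  [[0.00095,0,0.0003],[0,0,0],0],
  [[0,0,0],[0,0,0],0],
])

```text
time_s: 9.2
tool_pos: [0.5755, 0.0523, 0.0811]
ee_rot: [-1.903, -2.19, -0.288]
contact_force: [1.0, -0.0, -0.4]
gripper_width: 0.0002
grasp_force: 0.2
```

```bash
cat >> h.py <<'E'
def pan(n,im):
    x0,y0,x1,y1=(310,235,370,278) if n=='side' else (325,205,380,255)
    c=cv2.resize(im[y0:y1,x0:x1],None,fx=4,fy=4,interpolation=2).astype(int)
    m=((c[:,:,2]-c[:,:,1]>=2)&(c[:,:,0]>75)).astype(np.uint8);m=cv2.morphologyEx(m,cv2.MORPH_OPEN,np.ones((5,5)))
    cs=max(cv2.findContours(m,0,1)[0],key=cv2.contourArea);e=cv2.fitEllipse(cv2.convexHull(cs))
    u,v=e[0][0]/4+x0-.375,e[0][1]/4+y0-.375;print(n,'pan',u,v,np.round(e[1],1)/4,onz(n,u,v,.07).round(4))
E
python3 - <<'E'
from h import *
look('5'); pan('top',cv2.imread('pics/t5.png')[:,:,::-1]); to((.577,.05,.081))
E
```

```text
side [329.73 250.38   6.     6.25  12.25] [0.5499 0.0878 0.091 ]
top [352.84 229.11  10.24  20.25  19.5 ] [0.5696 0.0879 0.091 ]
top pan 350.86541175842285 230.31738090515137 [37.3   37.375] [0.5689 0.0914 0.07  ]
t 9.3 p [0.5755 0.0523 0.0811] F [-0.17 -0.3   0.06] w 0.0001
[[-0.1334, 0.9902, -0.0414], [0.9459, 0.1397, 0.2928], [0.2957, -0.0001, -0.9553]]
shift in (turned) tool axes [-0.0024  0.0011 -0.0006]
```

View pics/c5.png

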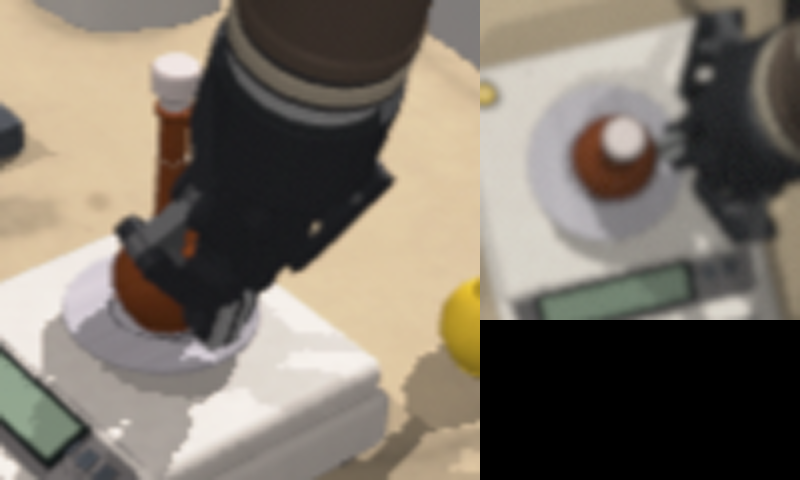

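Flask upright, bulb top at (352.8,229.1) and pan centre at about (351,230.3): roughly 2–3 mm left. I'll push that, then back off and measure.

>>> play_rows([
  [[0.0008,0,0.00025],[0,0,0],0],
  [[0.0008,0,0.00025],[0,0,0],0],
  [[0.0008,0,0.00025],[0,0,0],0],
  [[0,0,0],[0,0,0],0],
  [[-0.002,0,-0.0006],[0,0,0],0],
  [[-0.004,0,-0.0012],[0,0,0],0],
  [[-0.0095,0,-0.003],[0,0,0],0],
  [[-0.0095,0,-0.003],[0,0,0],0],
  [[-0.0095,0,-0.003],[0,0,0],0],
  [[-0.0095,0,-0.003],[0,0,0],0],
  [[-0.0095,0,-0.003],[0,0,0],0],
  [[-0.0095,0,-0.003],[0,0,0],0],
  [[-0.0095,0,-0.003],[0,0,0],0],
  [[-0.0095,0,-0.003],[0,0,0],0],
  [[-0.0095,0,-0.003],[0,0,0],0],
  [[0,0,0],[0,0,0],0],
])

```text
time_s: 10.9
tool_pos: [0.5892, -0.0419, 0.0817]
ee_rot: [-1.905, -2.19, -0.288]
contact_force: [-0.3, -0.1, 0.1]
gripper_width: 0.0
grasp_force: 0.0
```

```bash
python3 - <<'E'
from h import *
look('6')
for n in('side','top'): pan(n,cv2.imread(f'pics/{n[0]}6.png')[:,:,::-1])
to((.577,.05,.081))
E
```

```text
side [340.88 247.51  14.64  24.5   29.5 ] [0.5717 0.0879 0.091 ]
top [351.86 229.47  10.11  19.75  19.  ] [0.5688 0.0901 0.091 ]
side pan 339.7701168060303 257.35194396972656 [31.45 49.15] [0.5699 0.0868 0.07  ]
top pan 351.07166290283203 230.23578262329102 [37.4   37.525] [0.5691 0.0909 0.07  ]
t 11.0 p [ 0.5886 -0.0405  0.0816] F [ 0.17 -0.6  -0.07] w -0.0002
[[-0.1329, 0.9903, -0.0413], [0.9459, 0.1392, 0.293], [0.2959, -0.0002, -0.9552]]
shift in (turned) tool axes [0.087  0.0011 0.0275]
```

View pics/c6.png

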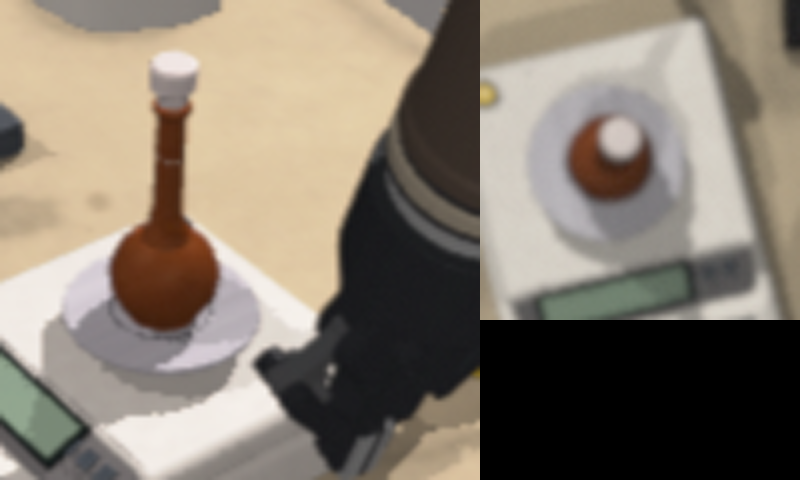

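The flask is clear of the fingers and upright, with the ring visible evenly round its foot. Flask-minus-pan offset is about (0,−1) mm in top and (2,1) mm in side, within the 6 mm margin. Now the tare key.

>>> play_rows([
  [[0.006,0,-0.019],[0,0,0],0],
  [[0.006,0,-0.019],[0,0,0],0],
  [[0.006,0,-0.019],[0,0,0],0],
  [[0,0,0],[0,-0.1,0],0],
  [[0,0,0],[0,-0.1,0],0],
  [[0,0,0],[0,-0.1,0],0],
  [[0,0,0],[0,0,0],0],
])

```text
time_s: 11.7
tool_pos: [0.5879, -0.037, 0.1417]
ee_rot: [-2.055, -2.376, -0.0]
contact_force: [0.1, 0.5, -0.5]
gripper_width: 0.0002
grasp_force: 0.0
```

```bash
python3 - <<'E'
from h import *
to((.4495,-.03,.14));to((.4495,.060,.14))
E
```

```text
t 11.7 p [ 0.5879 -0.037   0.1417] F [ 0.09  0.47 -0.51] w 0.0002
[[-0.1443, 0.9895, -0.0002], [0.9895, 0.1443, 0.0004], [0.0004, -0.0002, -1.0]]
shift in (turned) tool axes [ 0.0269 -0.136   0.0017]
t 11.7 p [ 0.5879 -0.037   0.1417] F [ 0.09  0.47 -0.51] w 0.0002
[[-0.1443, 0.9895, -0.0002], [0.9895, 0.1443, 0.0004], [0.0004, -0.0002, -1.0]]
shift in (turned) tool axes [ 0.116  -0.123   0.0018]
```

>>> play_rows([
  [[0.0045,-0.0227,0],[0,0,0],0],
  [[0.0045,-0.0227,0],[0,0,0],0],
  [[0.0045,-0.0227,0],[0,0,0],0],
  [[0.0045,-0.0227,0],[0,0,0],0],
  [[0.0045,-0.0227,0],[0,0,0],0],
  [[0.0045,-0.0227,0],[0,0,0],0],
  [[0.0223,0.0033,0],[0,0,0],0],
  [[0.0223,0.0033,0],[0,0,0],0],
  [[0.0223,0.0033,0],[0,0,0],0],
  [[0.0223,0.0033,0],[0,0,0],0],
  [[0,0,0.02],[0,0,0],0],
  [[0,0,0.02],[0,0,0],0],
  [[0,0,0.02],[0,0,0],0],
  [[0,0,0.015],[0,0,0],0],
  [[0,0,0],[0,0,0],0],
])

```text
time_s: 13.2
tool_pos: [0.4482, 0.0577, 0.0643]
ee_rot: [-2.058, -2.367, 0.005]
contact_force: [0.3, 0.3, -0.0]
gripper_width: -0.0001
grasp_force: 0.0
```

```bash
python3 - <<'E'
from h import *
to((.4495,.060,.045))
s=snap('side','s7');cv2.imwrite('pics/c7.png',cv2.resize(s[190:340,230:400],None,fx=4,fy=4,interpolation=2)[:,:,::-1])
E
```

```text
t 13.2 p [0.4482 0.0577 0.0643] F [ 0.34  0.31 -0.04] w -0.0001
[[-0.1392, 0.9902, -0.0061], [0.9903, 0.1392, 0.0011], [0.0019, -0.0059, -1.0]]
shift in (turned) tool axes [0.0021 0.0017 0.0193]
```

View pics/c7.png

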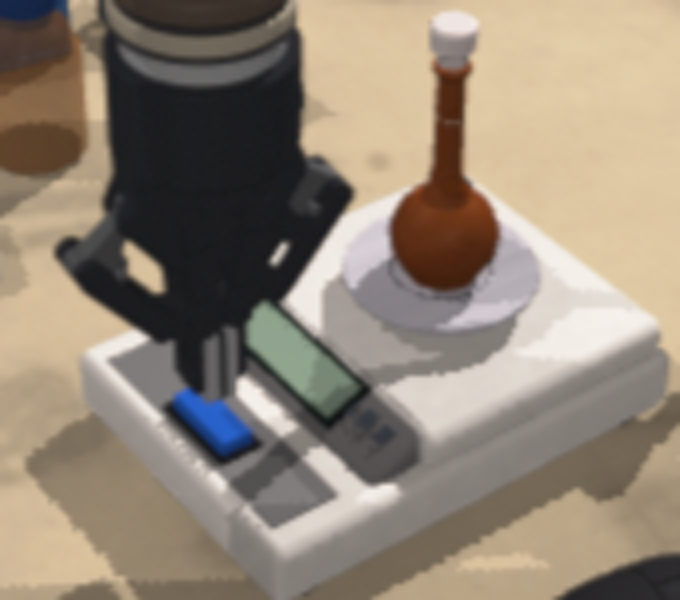

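The fingertips are right above the blue key (key at crop (215,420)) and the flask stands centred in the ring. Pressing slowly.

>>> play_rows([
  [[0.0003,0.0002,0.002],[0,0,0],0],
  [[0.0003,0.0002,0.002],[0,0,0],0],
  [[0.0003,0.0002,0.002],[0,0,0],0],
  [[0.0003,0.0002,0.002],[0,0,0],0],
  [[0,0,0.002],[0,0,0],0],
  [[0,0,0.002],[0,0,0],0],
  [[0,0,0.002],[0,0,0],0],
  [[0,0,0.002],[0,0,0],0],
  [[0,0,0.001],[0,0,0],0],
  [[0,0,0],[0,0,0],0],
])

```text
time_s: 14.25
tool_pos: [0.451, 0.0592, 0.0491]
ee_rot: [-2.06, -2.371, 0.001]
contact_force: [-0.6, -0.6, -1.4]
gripper_width: 0.0003
grasp_force: 0.0
```

>>> play_rows([
  [[0,0,0.001],[0,0,0],0],
  [[0,0,0.001],[0,0,0],0],
  [[0,0,0],[0,0,0],0],
])

```text
time_s: 14.55
tool_pos: [0.4513, 0.0592, 0.0474]
ee_rot: [2.06, 2.371, 0.0]
contact_force: [0.8, -0.3, 0.6]
gripper_width: -0.0
grasp_force: 0.4
```

>>> play_rows([
  [[0,0,0.001],[0,0,0],0],
  [[0,0,0.001],[0,0,0],0],
  [[0,0,0],[0,0,0],0],
])

```text
time_s: 14.85
tool_pos: [0.4513, 0.0592, 0.0455]
ee_rot: [2.06, 2.371, 0.0]
contact_force: [-0.0, -0.1, 1.8]
gripper_width: 0.0
grasp_force: 1.3
```

>>> play_rows([
  [[0,0,0.001],[0,0,0],0],
  [[0,0,0],[0,0,0],0],
])

```text
time_s: 15.05
tool_pos: [0.4513, 0.0592, 0.0445]
ee_rot: [2.06, 2.371, 0.0]
contact_force: [-1.7, 0.2, 2.9]
gripper_width: 0.0002
grasp_force: 1.7
```

>>> play_rows([
  [[0,0,0.001],[0,0,0],0],
  [[0,0,0],[0,0,0],0],
])

```text
time_s: 15.25
tool_pos: [0.4513, 0.0592, 0.0436]
ee_rot: [2.06, 2.372, 0.0]
contact_force: [-0.6, -0.2, 4.3]
gripper_width: 0.0001
grasp_force: 2.2
```

>>> play_rows([
  [[0,0,0.0006],[0,0,0],0],
  [[0,0,0],[0,0,0],0],
  [[0,0,0],[0,0,0],0],
])

```text
time_s: 15.55
tool_pos: [0.4513, 0.0592, 0.0434]
ee_rot: [-2.06, -2.372, 0.0]
contact_force: [-2.5, -1.0, 9.3]
gripper_width: -0.0003
grasp_force: 4.4
```

>>> play_rows([
  [[0,0,-0.003],[0,0,0],0],
  [[0,0,-0.005],[0,0,0],0],
  [[0,0,-0.01],[0,0,0],0],
  [[0,0,-0.02],[0,0,0],0],
  [[0,0,-0.03],[0,0,0],0],
  [[0,0,-0.03],[0,0,0],0],
  [[0,0,0],[0,0,0],0],
  [[0,0,0],[0,0,0],0],
  [[0,0,0],[0,0,0],0],
])

```text
time_s: 16.45
tool_pos: [0.45, 0.0592, 0.1398]
ee_rot: [-2.059, -2.37, 0.002]
contact_force: [0.7, -0.5, 0.7]
gripper_width: -0.0001
grasp_force: 0.0
```

```bash
python3 - <<'E'
from h import *
s=snap('side','s8');q=bulb('side',s);print(q,onz('side',*q[:2],.091),key('side',s)[:2]);pan('side',s)
E
```

```text
(340.875, 247.50534057617188, 14.638909339904785, 24.5, 29.5) [0.57170825 0.08792758 0.091     ] (282.5625, 294.06249618530273)
side pan 339.81260871887207 257.3527355194092 [31.375 49.15 ] [0.57   0.0868 0.07  ]
```

The key bottomed out at 9 N and sprang back, and the flask hasn't moved.

```bash
python3 -c "
from station import arm
print(arm.sign_off())"
```

```text
the job is handed in; nothing more can be done
None
```

I nudged the amber flask into the engraved ring, still upright and about 2 mm or less off centre in both views. I then backed the fingers away, pressed the tare key to its stop, and handed the job in at about 16 s.

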